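# Seat a stopcock plug in its tapered bore

## Robot

A 6-joint arm with a two-finger parallel gripper is mounted at the origin on the work surface. World frame = base frame: x ahead of the robot, y to its left, z up, the work surface at z = 0. Lengths are in m, angles in rad, forces in N, time in s.
With the tool pointing down it reaches from about 0.3 to 0.775 m from the base axis. Payload 14.6 kg.
Tool frame: the origin (TCP) lies at the centre of the arm's flange, where the gripper is bolted on; the fingertips stand 199 mm ahead of it and the grasp point (between the pads) lies 180 mm ahead of it; z points along the fingers, y is the line along which they close (so a half turn about z gives the same grasp; the last joint's range is limited). The gripper opens to 94 mm and grips with 3 to 60 N. Pads are 16 mm wide; open, the fingers measure 119 mm over their backs; the gripper's body (75 mm by 177 mm) begins 78 mm behind the grasp point.
Start: joints at [-1.244, 0.3, 1.521, -0, 1.321, -0.067], TCP at [0.211, -0.508, 0.405] pointing down, gripper open.
Joint ranges: [-3.03, 3.03], [-0.79, 2.21], [0.23, 2.52], [-1.04, 4.18], [0, 3.07], [-2.55, 2.55]. Speed limits (rad/s): [2.22, 2.22, 2.57, 3.14, 3.14, 3.14].

## Interface

Orientations are given as [roll, pitch, yaw] about the fixed x, y, z axes, in that order (R = Rz(yaw) Ry(pitch) Rx(roll)).
In Python, from station import ctrl gives the robot as it stands. The module is installed in compiled form; this text tells all that it offers.
- The arm moves only by the tool servo_tool, never from a script. Its argument "motion" is a list of rows, each a list of 5 numbers: the closure, from 0 (fully open) to 1 (shut), then the shift along the world's x, y, z in cm, then the turn about the world's z in degrees. A call has 1 to 20 rows; each row is the pose to reach, as a shift and turn from the pose commanded when the call began; what a row does not reach only later rows make up. A row lasts 1/8 s, in which the tool goes at most 62.5 mm and 10.7 degrees, less where a joint would pass 70% of its speed; a pose out of reach is approached as far as the arm can. A call with a gripper value outside its range is refused whole. The fingers move at their own pace and stop on an object; "squeeze" is the grip in N (left out, the last holds). Time passes only in rows, so rows that repeat a pose let the fingers close. It gives the time, the measured TCP pose, the force, the opening and the grip force at its end, in the units of the state.
- ctrl.get_obs(): the state, without advancing time (a new reading comes with each control period).
- ctrl.camera(name): name is "scene" or "top" or "wrist"; returns a dict with "image" (400x640x3 uint8, red, green, blue), "fx", "fy", "cx", "cy" (pixels), "camera_from_world" (4x4, takes a point from world to camera coordinates); the wrist camera has in their place "hand_eye" (4x4, takes a point from camera to tool coordinates, whose origin is the TCP and whose axes are the flange's). Camera axes: x right, y up, looking along -z (the intrinsics and any distortion apply to the point x, -y, -z); pixel columns grow to the right and rows downward; lengths in m; the calibration is good to about 2 mm. A picture is of the moment at which its call begins: read the wrist's pose just before it. There is no depth.
- ctrl.hand_in(): hands the job in; it is judged then, once.
The state is a dict: "time_s": time; "qpos": joint angles; "joint_vel": joint speeds; "tau": joint torques, N m; "ee_pos": TCP position; "eef_rot": TCP orientation; "force": force on the tool from outside, world axes, zero at the start; "moment": the same for the moment, N m; "grip_width": finger opening in m; "grip_force": force on a finger pad.
Only numpy, scipy, OpenCV 4.12 (cv2) and the standard library are available. Lean on these libraries where they do the work, as an engineer would, in place of code of your own. Each camera call takes 0.05 s, during which the arm holds its last target. There are 200 camera calls.

## Task

Take the tapered plug with the T-bar out of the rack and put it into the bore of the steel valve with its bar across the side tubes. Then press it down with a steady 14 newtons or so and, still pressing, turn it about a quarter turn until the bar lies along the side tubes, so that the taper wedges and the plug stays down against the spring pin under it; then let go and move clear. Much less push will not wedge it and much more will split the liner; leave the stoppers and everything else on the bench alone.

Things in the scene. Friction and masses are not known exactly. Their poses are not given: they have to be found in the camera images.
- plug_bar (a point): Centre of the T-bar of the white plastic tapered plug (about 120 g). Bar 46 long (along x) x 12 thick (y) x 24 mm tall; z points up along the plug. Below it a neck 16 mm across, a collar 34 mm across whose top is 24 and underside 28 mm below this point, then a taper 40 mm long, 28 mm across at the collar and 20 at its small end. It starts upright in one of the rack's three wells.
- plug_end (a point): Centre of the plug's small lower end, on its axis, 68 mm below the centre of the T-bar. Pressed straight in, the plug stops at first wedging and hardly grips, so the spring pin may pop it up some 9 mm on release. Pressed while it turns, it sinks 1 to 4 mm further (3 to 4 N per mm), grips, and stays. Turning it takes up to 0.5 N m.
- valve_mouth (a point): Nominal mouth of the round upright bore of the steel valve, 75 mm above the table; z up, x along the two horizontal side tubes (14 mm thick, at both sides, 35 mm above the table, reaching 70 mm from the axis). Fixed barrel 48 mm across, its rim 7 mm below this point, on a foot plate 130 x 90 x 10 mm. The bore's clear mouth is 26 mm across, its grey liner stands 2 to 12 mm above the rim.
- valve: The valve as a whole: origin at the table on the bore's axis, x along the side tubes. The liner tapers like the plug (1 in 10 a side). The plug first wedges with its small end about 31 mm below the mouth point, but this varies by up to 5 mm from valve to valve: find it by feel. A spring pin meets the plug's end 9 mm earlier and pushes up with about 2 N, rising to 5 or 6 N where the plug wedges.
- rack: Grey block 60 (x) x 200 (y) x 46 mm high, fixed; origin under its centre. Three wells, 28.5 mm wide, at y = -70, 0, +70 mm hold the plug and two stoppers, hung by their collars on its top. The T-bar lies roughly along the row (within 0.4 rad).
- stopper_a: Glass stopper with a short round head 28 mm across, 22 mm tall, standing in another well of the rack: leave alone. Origin on its axis, 40 mm below the rack's top face.
- stopper_b: Glass stopper with a slim round head 20 mm across, 30 mm tall, in another well of the rack: leave alone. Origin on its axis, 40 mm below the rack's top face.
- dropper: Small amber bottle, 28 mm across, 55 mm tall, near the middle of the bench: leave alone. Origin under it.
- jar: Glass jar 60 mm across, 75 mm tall: leave alone. Origin under it.
- beaker: Glass beaker 70 mm across, 90 mm tall: leave alone. Origin under it.
- dish: Flat clear dish 90 mm across, 16 mm tall: leave alone. Origin under it.
- slidebox: Small slide box 85 x 50 x 30 mm: leave alone. Origin under it.
- marker: Marker pen 120 mm long, 16 mm thick, lying: leave alone. Origin under its middle.
There are look-alikes about, which are no part of the job. What is shaped like the part that bears plug_bar but green or yellow is not meant. What is shaped like the valve but pink is not meant.

How it is judged:
On the way, in this order (a step that is already met when the one before it is completed fails the run):
1. the plug is in the bore, upright, at least 12 mm deep, its bar across the side tubes (more than 57 degrees from them) (horizontal distance between plug_end and valve_mouth below 0.006 m and z of plug_end in the frame of valve_mouth below -0.012 m and angle between plug_bar's own z axis and vertical below 0.2 rad and angle between the x axis of plug_bar and the x axis of valve_mouth, either way round above 1 rad), for 0.1 s.
2. half-way round (9 to 57 degrees from the side tubes) the plug grips the liner with more than 35 N in all, summed over the contacts, as it only does when turned under a push (contact force between plug and liner above 35 N and angle between the x axis of plug_bar and the x axis of valve_mouth, either way round between 0.15 and 1 rad and z of plug_end in the frame of valve_mouth below -0.012 m), for 0.1 s.
At the end, for the whole second after the job is handed in: The plug is wedged (it and the liner press on each other with over 20 N in all), its small end over 22 mm below the mouth point, released, still, upright within 4.5 degrees, on the bore's axis within 3 mm, its bar within 8.5 degrees of the line of the side tubes (contact force between plug and liner above 20 N and z of plug_end in the frame of valve_mouth below -0.022 m and horizontal distance between plug_end and valve_mouth below 0.003 m and angle between plug_bar's own z axis and vertical below 0.08 rad and angle between the x axis of plug_bar and the x axis of valve_mouth, either way round below 0.15 rad and linear speed of plug below 0.01 m/s and contact force between the fingers and plug below 0.1 N); the robot touches nothing.
It fails at once if the plug is wedged so hard that the forces between it and the liner add up to more than 120 N (a push of over 17 N while turning can do this) (contact force between plug and liner above 120 N).
It fails at once if a stopper is lifted or knocked in the rack by more than 12 mm (distance of any of stopper_a, stopper_b from where it was at the start of the episode above 0.012 m).
It fails at once if another loose thing on the bench is shifted by more than 30 mm (distance of any of dropper, jar, beaker, dish, slidebox, marker from where it was at the start of the episode above 0.03 m).
It also fails if it takes over 64 s, if anything falls off the work surface, if the arm or the gripper's body presses on something with over 40 N, if the wrist force passes 120 N, or if a joint passes its speed limit or range.

## Working session

There is one attempt and no reset: what is moved stays moved. The work goes in short steps, Python scripts to look and compute and a tool call to move; the robot and the scene stay as the last step left them, time stands still between calls to the robot, and variables do not carry over. Pictures are saved under pics/ and viewed, at most 10 in all, crops included, and the job is handed in when it is done.

Besides the shell and the picture viewer there is one more tool, called after ">>>" as name(argument=value, ...) on one line, values as JSON. servo_tool: Moves the arm, as the interface text tells. Its arguments: {"type":"object","properties":{"motion":{"type":"array","items":{"type":"array","items":{"type":"number"}}},"squeeze":{"type":"number"}},"required":["motion"]}

```bash
mkdir -p pics; cat > h.py <<'E'
import numpy as np, cv2, pickle
from scipy.spatial.transform import Rotation as R
from station import ctrl
def grab(n):
    o=ctrl.get_obs(); c=ctrl.camera(n); c=dict(c)
    if n=="wrist":
        T=np.eye(4); T[:3,:3]=R.from_euler('xyz',o['eef_rot']).as_matrix(); T[:3,3]=o['ee_pos']
        c['wc']=T@np.array(c['hand_eye'])
    else: c['wc']=np.linalg.inv(np.array(c['camera_from_world']))
    return c
def save(c,f,crop=None,s=1):
    im=c['image']
    if crop: im=im[crop[1]:crop[3],crop[0]:crop[2]]
    im=cv2.resize(im,None,fx=s,fy=s,interpolation=cv2.INTER_CUBIC)
    cv2.imwrite('pics/'+f,im[:,:,::-1])
def pt(c,u,v,z):
    d=np.array([(u-c['cx'])/c['fx'],-(v-c['cy'])/c['fy'],-1.]); w=c['wc'][:3,:3]@d; o=c['wc'][:3,3]
    return o+w*(z-o[2])/w[2]
def px(c,p):
    q=np.linalg.inv(c['wc'])@np.r_[p,1]; return c['cx']-c['fx']*q[0]/q[2], c['cy']+c['fy']*q[1]/q[2]
E
python3 - <<'E'
from h import *
o=ctrl.get_obs(); print({k:np.round(v,3) for k,v in o.items()})
for n in ("top","scene"):
    c=grab(n); print(n,[k for k in c],c['fx'],c['cx'],c['cy'],c['wc'].round(3).tolist()); save(c,n+'0.png',s=1.25); pickle.dump(c,open(n+'.pkl','wb'))
E
```

```text
{'time_s': np.float64(0.0), 'qpos': array([-1.244,  0.3  ,  1.522, -0.   ,  1.321, -0.067]), 'joint_vel': array([ 0.001,  0.002,  0.   ,  0.001,  0.001, -0.   ]), 'tau': array([ 3.0000e-03, -5.3181e+01, -3.5274e+01,  7.1000e-02,  2.4000e-02,
       -0.0000e+00]), 'ee_pos': array([ 0.211, -0.508,  0.404]), 'eef_rot': array([-3.14 , -0.   ,  0.394]), 'force': array([0.527, 0.361, 0.086]), 'moment': array([0.014, 0.052, 0.029]), 'grip_force': np.float64(0.0), 'grip_width': np.float64(0.094)}
top ['image', 'fx', 'fy', 'cx', 'cy', 'camera_from_world', 'wc'] 422.43098640995277 315.63179076131513 198.80390920683664 [[0.018, 0.992, -0.127, 0.358], [-1.0, 0.02, 0.01, 0.018], [0.012, 0.127, 0.992, 1.435], [0.0, 0.0, 0.0, 1.0]]
scene ['image', 'fx', 'fy', 'cx', 'cy', 'camera_from_world', 'wc'] 513.8521363466481 315.12828731150506 193.67836807631662 [[-0.341, -0.722, 0.603, 1.374], [0.94, -0.27, 0.208, 0.302], [0.013, 0.637, 0.77, 1.126], [0.0, 0.0, 0.0, 1.0]]
```

View pics/top0.png

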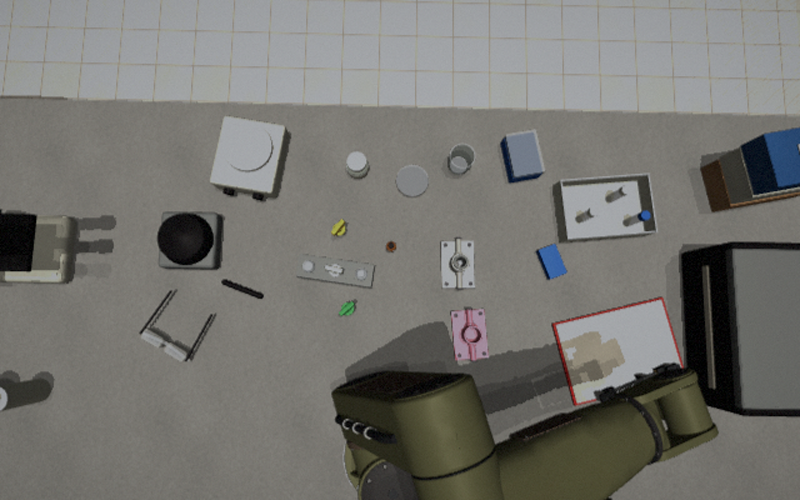

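View pics/scene0.png

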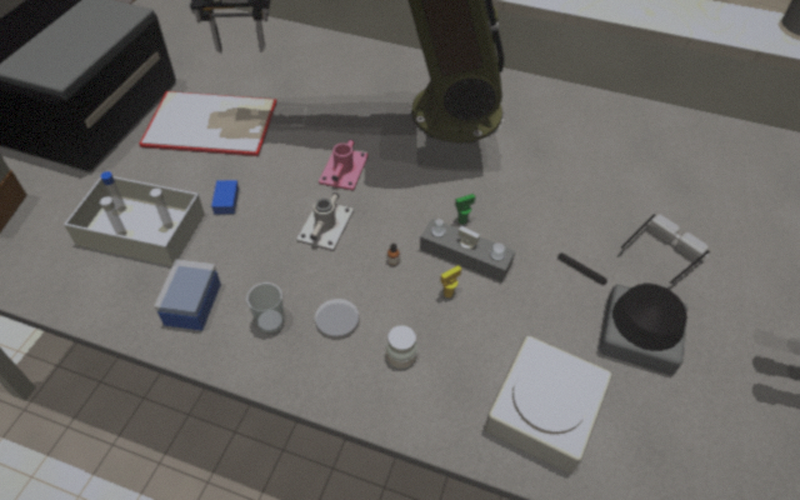

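The top picture shows these plug look-alikes: white in the rack's middle well (335,269), yellow (340,228) and green (348,308). The valves are steel (459,263) and pink (470,335). I choose the white plug and the steel valve. All pixels are in the 1.25x picture.

```bash
python3 - <<'E'
from h import *
t=pickle.load(open('top.pkl','rb')); s=pickle.load(open('scene.pkl','rb'))
f=lambda c,u,v,z: pt(c,u/1.25,v/1.25,z).round(4)
print('plug',f(t,335,269,.086),f(s,468,236,.08)); print('mouth',f(t,459,263,.075),f(s,325,205,.072))
print('rack ends',f(t,307,266,.06),f(t,362,272,.06))
print('tubes',f(t,458,240,.035),f(t,458,287,.035))
a=t['image'][180:250,230:400]; b=s['image'][145:230,225:425]
a=cv2.resize(a,(790,325),interpolation=3);b=cv2.resize(b,(640,272),interpolation=3); b=cv2.copyMakeBorder(b,0,0,0,150,0)
cv2.imwrite('pics/crop.png',np.vstack([a,b])[:,:,::-1])
E
```

```text
plug [0.4755 0.1556 0.086 ] [0.4843 0.162  0.08  ]
mouth [ 0.4982 -0.1637  0.075 ] [ 0.5024 -0.1633  0.072 ]
rack ends [0.4842 0.2315 0.06  ] [0.4712 0.0877 0.06  ]
tubes [ 0.5643 -0.1661  0.035 ] [ 0.4383 -0.1665  0.035 ]
```

View pics/crop.png

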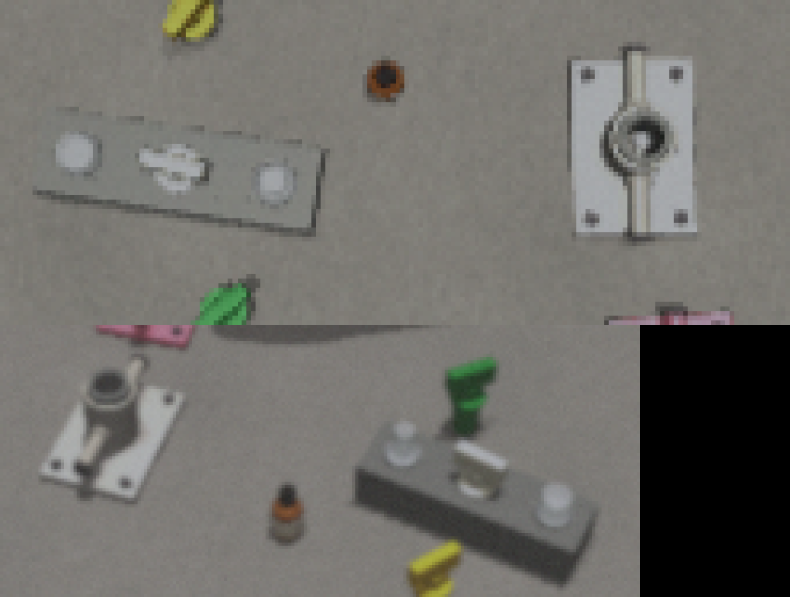

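The crop shows the white T-bar plug in the rack's middle well, at about (175,165) in the crop. The round-headed stoppers are on both sides, and the steel valve bore is at (640,138). I'll move above the plug.

>>> servo_tool(motion=[[0,5,10,0,10],[0,8,16,0,20],[0,10,22,0,30],[0,12,28,0,40],[0,14,34,0,50],[0,17,40,0,60],[0,19,46,0,60],[0,21,52,0,60],[0,23,58,0,60],[0,25,63,0,60],[0,26.5,66.5,0,60],[0,26.5,66.5,-3,60],[0,26.5,66.5,-3,60],[0,26.5,66.5,-3,60]])

```text
time_s: 1.85
ee_pos: [0.476, 0.1566, 0.3751]
eef_rot: [3.142, 0.0, 1.441]
force: [0.7, -0.6, 0.6]
grip_width: 0.0944
grip_force: 0.0
```

```bash
python3 - <<'E'
from h import *
o=ctrl.get_obs(); print(o['time_s'],o['ee_pos'],o['eef_rot'],o['qpos'],o['force'])
c=grab('wrist'); print(c['wc'].round(3).tolist(),c['fx']); save(c,'w1.png',s=1.25); pickle.dump(c,open('w1.pkl','wb'))
print(np.array(px(c,[.478,.157,.086]))*1.25)
E
```

```text
1.85 [0.47597216 0.15657854 0.37508799] [3.14153088e+00 1.00747661e-04 1.44082715e+00] [ 2.44721722e-01  2.18480063e-01  1.69476421e+00 -1.23538962e-04
  1.22832777e+00  3.74732384e-01] [ 0.65460377 -0.58202696  0.61906586]
[[0.992, 0.127, 0.028, 0.485], [-0.13, 0.965, 0.23, 0.222], [0.002, -0.231, 0.973, 0.356], [0.0, 0.0, 0.0, 1.0]] 276.58136841652396
[398.70810896 248.43326871]
```

View pics/w1.png

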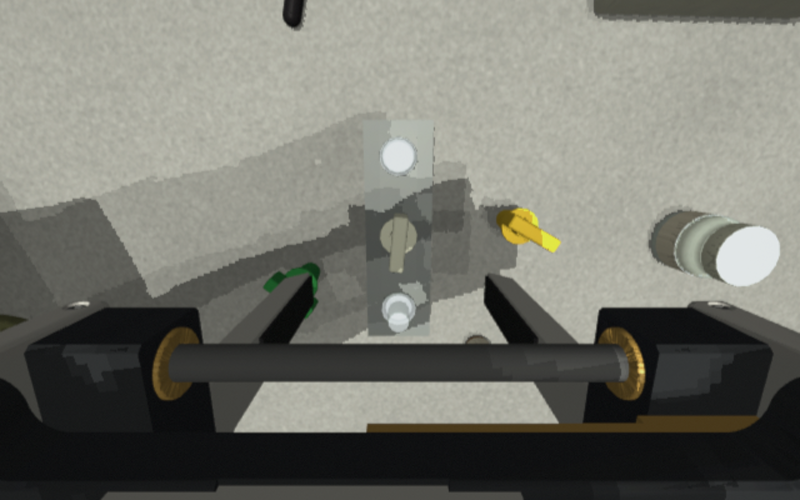

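```bash
python3 - <<'E'
from h import *
c=pickle.load(open('w1.pkl','rb'))
save(c,'w1c.png',(280,155,360,230),8)
print('collar',pt(c,398/1.25,237/1.25,.050))
E
```

```text
collar [0.47774097 0.15890926 0.05      ]
```

View pics/w1c.png

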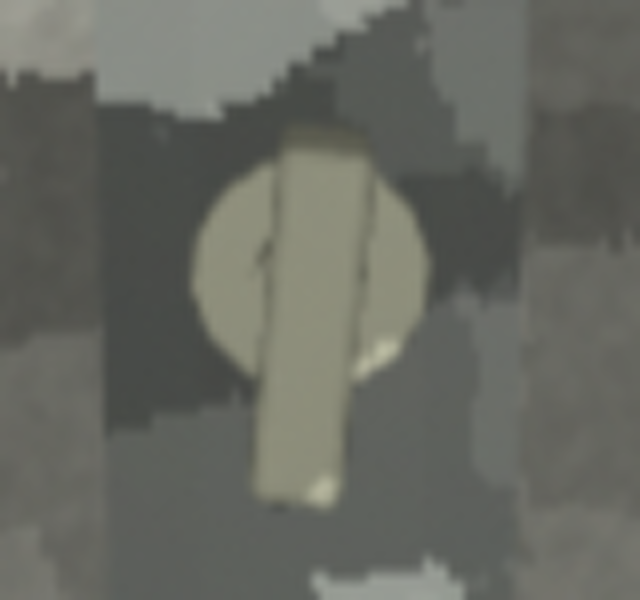

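The crop shows the bar's top face, with corners at (282,148), (374,152), (340,505) and (255,495). The collar centre is near (311,270).

```bash
python3 - <<'E'
from h import *
c=pickle.load(open('w1.pkl','rb'))
P=[pt(c,280+(u+.5)/8-.5,155+(v+.5)/8-.5,.086) for u,v in((282,148),(374,152),(340,505),(255,495))]
P=np.array(P); print(P.mean(0)); a=(P[0]+P[1])/2;b=(P[2]+P[3])/2; d=a-b
print(np.linalg.norm(d),np.linalg.norm(P[0]-P[1]),np.degrees(np.arctan2(d[1],d[0])))
print(pt(c,280+311/8,155+270/8,.05), ctrl.get_obs()['ee_pos'], np.degrees(ctrl.get_obs()['eef_rot'][2]))
# steel tubes in top view
E
```

```text
[0.47807812 0.16026384 0.086     ]
0.04512770442864074 0.011315409414443076 77.7086283515288
[0.47839959 0.15981098 0.05      ] [0.47597815 0.15631239 0.37550473] 82.51566248154558
```

>>> servo_tool(motion=[[0.5,0.2,0.3,-2,-5],[0.5,0.2,0.3,-5,-5],[0.5,0.2,0.3,-8,-5],[0.5,0.2,0.3,-10,-5],[0.5,0.2,0.3,-11.2,-5],[0.5,0.2,0.3,-11.7,-5],[0.5,0.2,0.3,-11.7,-5],[0.8,0.2,0.3,-11.7,-5],[1,0.2,0.3,-11.7,-5],[1,0.2,0.3,-11.7,-5],[1,0.2,0.3,-11.7,-5],[1,0.2,0.3,-11.7,-5]], squeeze=60)

```text
time_s: 3.4
ee_pos: [0.478, 0.1601, 0.2578]
eef_rot: [3.142, -0.0, 1.354]
force: [-1.0, -0.1, 2.5]
grip_width: 0.013
grip_force: 60.0
```

>>> servo_tool(motion=[[1,0,0,2,0],[1,0,0,5,0],[1,0,0,9,0],[1,0,0,13,0],[1,0,-3,15,3],[1,0.5,-8,15,6],[1,1,-13,15,10],[1,1.5,-18,15,12],[1,2,-23,15,12],[1,2,-28,15,12],[1,2,-33,15,12],[1,2,-37,15,12],[1,2,-38.5,15,12],[1,2,-38.5,15,12],[1,2,-38.5,15,12]])

```text
time_s: 5.28
ee_pos: [0.4982, -0.2238, 0.4076]
eef_rot: [-3.141, -0.0, 1.564]
force: [-0.1, -0.2, -1.1]
grip_width: 0.0132
grip_force: 60.0
```

```bash
python3 - <<'E'
from h import *
o=ctrl.get_obs(); print(o['time_s'],o['ee_pos'],np.degrees(o['eef_rot']),o['force'],o['grip_width'])
c=grab('wrist'); save(c,'w2.png',s=1.25); pickle.dump(c,open('w2.pkl','wb'))
print(np.array(px(c,[.5,-.164,.075]))*1.25)
E
```

```text
5.275 [ 0.49819389 -0.22375217  0.40762755] [-1.79992222e+02 -1.59918982e-02  8.96220542e+01] [-0.05797306 -0.24910003 -1.08894665] 0.013247972281877575
[398.04608255 171.98740396]
```

View pics/w2.png

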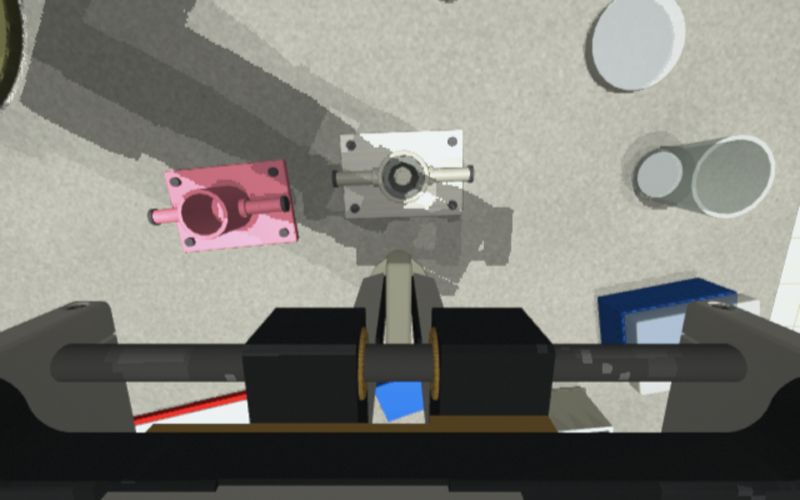

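The picture shows the steel valve at about (403,177) and the held bar at (399,300). I'll take one crop for the rim and tubes.

```bash
python3 - <<'E'
from h import *
c=pickle.load(open('w2.pkl','rb'))
save(c,'w2c.png',(262,100,384,176),6)
E
```

```text
(no output)
```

View pics/w2c.png

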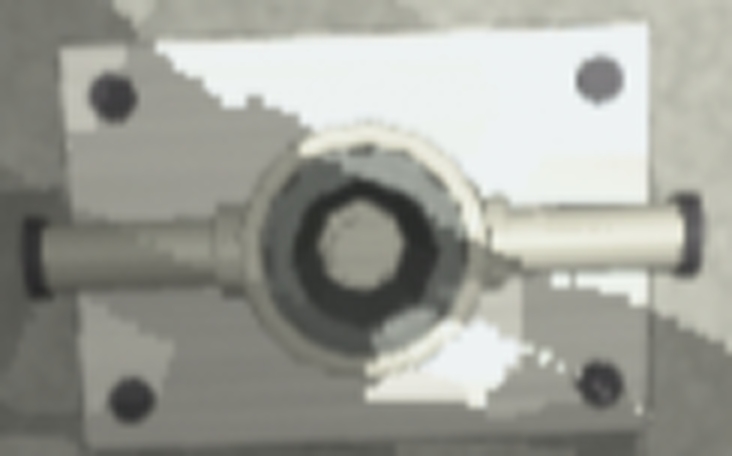

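The rim spans (245–485, 122–375) in the crop. The tube ends are at (33,258) and (690,235). The screws are at (113,97), (600,80), (130,400) and (603,384).

```bash
python3 - <<'E'
from h import *
c=pickle.load(open('w2.pkl','rb'))
f=lambda u,v,z: pt(c,262+(u+.5)/6-.5,100+(v+.5)/6-.5,z)
print('rim',f(365,248,.068),'diam',np.linalg.norm(f(245,248,.068)-f(485,248,.068)),np.linalg.norm(f(365,122,.068)-f(365,375,.068)))
a,b=f(33,258,.035),f(690,235,.035); print('tubes',a,b,(a+b)/2,np.linalg.norm(a-b),np.degrees(np.arctan2(*(b-a)[1::-1])))
s=[f(*q,.010) for q in((113,97),(600,80),(130,400),(603,384))];print('screws',np.mean(s,0)); 
d=s[1]-s[0]; e=s[3]-s[2]; print([np.degrees(np.arctan2(*k[1::-1])) for k in (d,e)])
# held bar top ends
print('bar', pt(c,399/1.25,255/1.25,.407-.18+.008), pt(c,399/1.25,300/1.25,.235))
E
```

```text
rim [ 0.50450684 -0.16787282  0.068     ] diam 0.045443263645485225 0.046988126358840185
tubes [ 0.43560399 -0.17053613  0.035     ] [ 0.57280115 -0.16674642  0.035     ] [ 0.50420257 -0.16864127  0.035     ] 0.13724948841080348 1.5822446638070804
screws [ 0.504602   -0.16875407  0.01      ]
[np.float64(1.5436718314663775), np.float64(1.546390170057383)]
bar [ 0.49995614 -0.19788697  0.235     ] [ 0.49982369 -0.21992404  0.235     ]
```

```bash
python3 - <<'E'
from h import *
c=pickle.load(open('w2.pkl','rb'))
g=c['image'].astype(int)
for v in (212,225,240,255,265): print(v,g[v,300:342].sum(1).tolist())
z=.4076-.18+.008
for v in (212,240,265): print([pt(c,u,v,z)[0].round(4) for u in (309,319,329)])
E
```

```text
212 [338, 347, 403, 436, 442, 442, 443, 440, 409, 336, 385, 406, 419, 420, 420, 420, 421, 420, 420, 419, 421, 420, 419, 419, 420, 418, 414, 396, 365, 364, 433, 441, 441, 441, 432, 397, 346, 334, 370, 379, 375, 379]
225 [255, 254, 254, 254, 254, 244, 166, 77, 159, 340, 397, 423, 439, 439, 440, 440, 440, 439, 441, 440, 440, 440, 439, 440, 439, 437, 426, 400, 349, 146, 74, 159, 247, 255, 254, 254, 254, 254, 255, 254, 252, 254]
240 [252, 255, 253, 243, 165, 68, 45, 57, 160, 343, 396, 422, 437, 436, 438, 438, 438, 439, 440, 437, 440, 440, 439, 438, 437, 437, 418, 387, 322, 113, 42, 44, 73, 156, 246, 251, 254, 252, 254, 256, 251, 253]
255 [255, 241, 163, 67, 47, 46, 46, 94, 236, 346, 396, 420, 435, 437, 436, 438, 438, 438, 438, 438, 437, 437, 435, 436, 436, 435, 409, 389, 350, 280, 104, 40, 44, 50, 69, 158, 245, 252, 254, 254, 253, 253]
265 [229, 112, 51, 46, 38, 38, 84, 255, 456, 375, 397, 422, 435, 437, 437, 437, 435, 437, 435, 437, 435, 437, 437, 435, 435, 432, 407, 390, 407, 519, 280, 85, 36, 44, 48, 57, 124, 235, 253, 253, 253, 253]
[np.float64(0.4941), np.float64(0.4998), np.float64(0.5056)]
[np.float64(0.4938), np.float64(0.4997), np.float64(0.5056)]
[np.float64(0.4936), np.float64(0.4996), np.float64(0.5056)]
```

>>> servo_tool(motion=[[1,0.5,3,0,0],[1,0.5,5.5,0,0],[1,0.5,5.5,-3,0],[1,0.5,5.5,-5.5,0],[1,0.5,5.5,-6.5,0],[1,0.5,5.5,-7.2,0],[1,0.5,5.5,-7.8,0],[1,0.5,5.5,-8.4,0],[1,0.5,5.5,-8.8,0],[1,0.5,5.5,-9.2,0],[1,0.5,5.5,-9.2,0],[1,0.5,5.5,-9.2,0]])

```text
time_s: 6.82
ee_pos: [0.5031, -0.1699, 0.3158]
eef_rot: [3.141, 0.0, 1.563]
force: [0.0, -0.2, -1.5]
grip_width: 0.013
grip_force: 60.0
```

```bash
python3 - <<'E'
from h import *
o=ctrl.get_obs(); print(o['time_s'],o['ee_pos'],np.degrees(o['eef_rot']),o['force'],o['moment'],o['grip_width'])
E
```

```text
6.825 [ 0.50306023 -0.16991748  0.31581148] [1.79985928e+02 4.98358893e-03 8.95606179e+01] [ 0.03579982 -0.16011552 -1.53630866] [-0.02059446 -0.08145676 -0.01304744] 0.013011038458701482
```

>>> servo_tool(motion=[[1,0,0.1,-0.5,0],[1,0,0.1,-1,0],[1,0,0.1,-1.2,0],[1,0,0.1,-1.4,0],[1,0,0.1,-1.4,0],[1,0,0.1,-1.4,0]])

```text
time_s: 7.58
ee_pos: [0.503, -0.1689, 0.3017]
eef_rot: [3.142, -0.0, 1.563]
force: [-0.2, 0.5, 2.6]
grip_width: 0.0129
grip_force: 60.0
```

>>> servo_tool(motion=[[1,0,0,-0.1,0],[1,0,0,-0.2,0],[1,0,0,-0.3,0],[1,0,0,-0.3,0],[1,0,0,-0.3,0]])

```text
time_s: 8.2
ee_pos: [0.503, -0.1689, 0.2986]
eef_rot: [-3.142, -0.0, 1.563]
force: [-1.7, 2.6, 2.5]
grip_width: 0.013
grip_force: 60.0
```

>>> servo_tool(motion=[[1,-0.02,0.04,0,0],[1,-0.02,0.04,-0.1,0],[1,-0.02,0.04,-0.1,0],[1,-0.02,0.04,-0.1,0]])

```text
time_s: 8.7
ee_pos: [0.5029, -0.1685, 0.2976]
eef_rot: [3.141, 0.0, 1.563]
force: [0.2, 1.8, 4.0]
grip_width: 0.0127
grip_force: 60.0
```

>>> servo_tool(motion=[[1,0,0.03,-0.1,0],[1,0,0.03,-0.1,0],[1,0,0.03,-0.1,0]])

```text
time_s: 9.07
ee_pos: [0.5028, -0.1682, 0.2966]
eef_rot: [3.142, 0.0, 1.563]
force: [-0.8, 0.6, 3.6]
grip_width: 0.0129
grip_force: 60.0
```

>>> servo_tool(motion=[[1,0,0.01,-0.1,0],[1,0,0.01,-0.1,0],[1,0,0.01,-0.1,0]])

```text
time_s: 9.45
ee_pos: [0.5028, -0.1681, 0.2957]
eef_rot: [-3.142, 0.0, 1.563]
force: [-0.8, 0.5, 4.5]
grip_width: 0.0132
grip_force: 60.0
```

>>> servo_tool(motion=[[1,0,0.01,-0.1,0],[1,0,0.01,-0.1,0],[1,0,0.01,-0.1,0]])

```text
time_s: 9.82
ee_pos: [0.5028, -0.168, 0.2948]
eef_rot: [3.142, 0.0, 1.563]
force: [-0.8, 1.3, 6.3]
grip_width: 0.013
grip_force: 60.0
```

>>> servo_tool(motion=[[1,0,0.01,-0.05,0],[1,0,0.01,-0.1,0],[1,0,0.01,-0.1,0],[1,0,0.01,-0.1,0]])

```text
time_s: 10.32
ee_pos: [0.5028, -0.168, 0.2943]
eef_rot: [3.141, 0.0, 1.563]
force: [-2.3, 1.8, 11.4]
grip_width: 0.0131
grip_force: 60.0
```

>>> servo_tool(motion=[[1,-0.02,0.01,-0.03,0],[1,-0.02,0.01,-0.03,0],[1,-0.02,0.01,-0.03,0]])

```text
time_s: 10.7
ee_pos: [0.5027, -0.1679, 0.2942]
eef_rot: [3.141, 0.001, 1.563]
force: [-2.0, 1.6, 12.2]
grip_width: 0.0125
grip_force: 60.0
```

>>> servo_tool(motion=[[1,0,0,-0.02,-2],[1,0,0,-0.03,-4],[1,0,0,-0.04,-6],[1,0,0,-0.04,-6]])

```text
time_s: 11.2
ee_pos: [0.5028, -0.1679, 0.2938]
eef_rot: [3.14, 0.0, 1.458]
force: [-2.6, 1.4, 12.3]
grip_width: 0.0128
grip_force: 60.0
```

>>> servo_tool(motion=[[1,-0.01,0,-0.02,-3],[1,-0.01,0,-0.04,-6],[1,-0.01,0,-0.06,-9],[1,-0.01,0,-0.06,-9]])

```text
time_s: 11.7
ee_pos: [0.5027, -0.1679, 0.2933]
eef_rot: [3.14, 0.0, 1.301]
force: [-2.2, 1.0, 13.4]
grip_width: 0.0132
grip_force: 60.0
```

>>> servo_tool(motion=[[1,-0.01,0,-0.02,-4],[1,-0.01,0,-0.04,-8],[1,-0.01,0,-0.06,-12],[1,-0.01,0,-0.06,-12]])

```text
time_s: 12.2
ee_pos: [0.5027, -0.1679, 0.2929]
eef_rot: [3.14, -0.0, 1.091]
force: [-2.2, 2.3, 15.8]
grip_width: 0.0127
grip_force: 60.0
```

>>> servo_tool(motion=[[1,0,0.01,0.01,-3],[1,0,0.01,0.01,-6],[1,0,0.01,0,-9],[1,0,0.01,0,-9]])

```text
time_s: 12.7
ee_pos: [0.5027, -0.1678, 0.2928]
eef_rot: [3.139, -0.0, 0.934]
force: [-2.0, 0.9, 12.6]
grip_width: 0.013
grip_force: 60.0
```

>>> servo_tool(motion=[[1,0,0.01,-0.02,-3],[1,0,0.01,-0.03,-6],[1,0,0.01,-0.04,-10],[1,0,0.01,-0.04,-10]])

```text
time_s: 13.2
ee_pos: [0.5027, -0.1678, 0.2926]
eef_rot: [3.139, -0.001, 0.759]
force: [-1.0, 0.2, 15.2]
grip_width: 0.0132
grip_force: 60.0
```

```bash
python3 - <<'E'
from h import *
o=ctrl.get_obs(); print(o['force'],o['moment'],o['ee_pos'],o['eef_rot'])
E
```

```text
[-1.04699716  0.1829561  15.19426289] [0.15097263 0.33842088 0.12078174] [ 0.50269051 -0.16777203  0.29258826] [ 3.13930786e+00 -7.65580775e-04  7.59477853e-01]
```

>>> servo_tool(motion=[[1,0,0,0,-3],[1,0,0,0,-6],[1,0,0,-0.02,-10],[1,0,0,-0.02,-10]])

```text
time_s: 13.7
ee_pos: [0.5027, -0.1678, 0.2925]
eef_rot: [3.139, -0.001, 0.585]
force: [-2.4, 1.0, 16.2]
grip_width: 0.0131
grip_force: 60.0
```

>>> servo_tool(motion=[[1,0,0.01,0.02,-3],[1,0,0.01,0.02,-6],[1,0,0.01,0.01,-10],[1,0,0.01,0.01,-10]])

```text
time_s: 14.2
ee_pos: [0.5027, -0.1677, 0.2924]
eef_rot: [3.139, -0.001, 0.41]
force: [-1.4, 0.1, 12.9]
grip_width: 0.0131
grip_force: 60.0
```

>>> servo_tool(motion=[[1,0,0.01,-0.01,-3],[1,0,0.01,-0.02,-6],[1,0,0.01,-0.03,-10],[1,0,0.01,-0.03,-10]])

```text
time_s: 14.7
ee_pos: [0.5027, -0.1677, 0.2923]
eef_rot: [3.139, -0.002, 0.236]
force: [-1.3, -0.6, 16.0]
grip_width: 0.0133
grip_force: 60.0
```

>>> servo_tool(motion=[[1,0,0,0.01,-3],[1,0,0,0.01,-6],[1,0,0,0.0,-9],[1,0,0,0,-12],[1,0,0,0,-12],[1,0,0,0,-12]])

```text
time_s: 15.45
ee_pos: [0.5027, -0.1677, 0.2922]
eef_rot: [3.14, -0.002, 0.028]
force: [-2.0, -1.8, 15.0]
grip_width: 0.0132
grip_force: 60.0
```

```bash
python3 - <<'E'
from h import *
o=ctrl.get_obs(); print(o['force'],o['moment'],o['ee_pos'],o['eef_rot'],o['qpos'])
c=grab('wrist'); pickle.dump(c,open('w3.pkl','wb')); save(c,'w3.png',s=1.25)
E
```

```text
[-2.02463127 -1.78825764 15.02515434] [-0.18296633  0.35006189  0.16625011] [ 0.50271888 -0.16773162  0.29222573] [ 3.13985780e+00 -2.31348697e-03  2.75533325e-02] [-3.91063990e-01  3.77494814e-01  1.69715521e+00 -7.37250407e-04
  1.06412381e+00  1.15253787e+00]
```

View pics/w3.png

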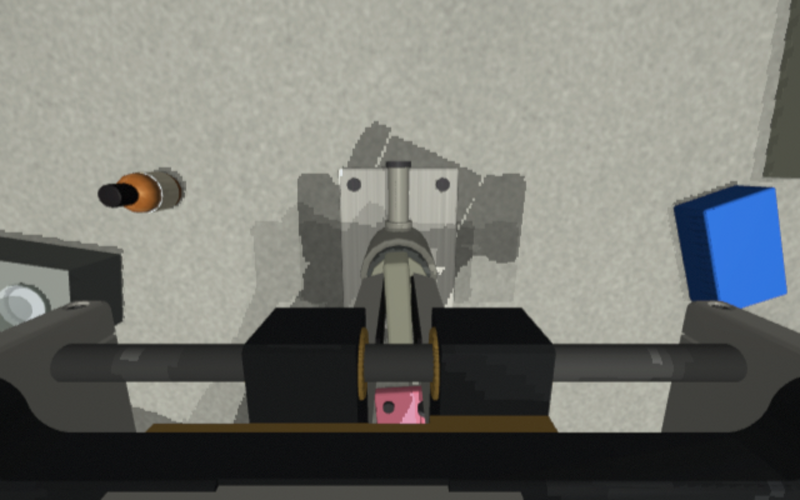

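The bar lies along the steel tube at (398,200–300). I'll unload a little, open the fingers and rise.

>>> servo_tool(motion=[[1,-0.02,-0.02,0.04,0],[1,-0.02,-0.02,0.08,0],[1,-0.02,-0.02,0.08,0],[0.6,-0.02,-0.02,0.08,0],[0.5,-0.02,-0.02,0.08,0],[0.5,-0.02,-0.02,0.08,0],[0.5,-0.02,-0.02,2,0],[0.5,-0.02,-0.02,5,0],[0.5,-0.02,-0.02,9,0],[0.5,-4,-0.02,12,0],[0.5,-7,-0.02,14,0],[0.5,-7,-0.02,14,0],[0.5,-7,-0.02,14,0]])

```text
time_s: 17.12
ee_pos: [0.4328, -0.1676, 0.4304]
eef_rot: [-3.141, 0.0, 0.027]
force: [-0.5, 0.0, -0.3]
grip_width: 0.047
grip_force: 0.0
```

```bash
python3 - <<'E'
from h import *
o=ctrl.get_obs(); print(o['force'],o['ee_pos'],o['grip_width'],o['grip_force'])
c=grab('wrist'); pickle.dump(c,open('w4.pkl','wb')); u,v=px(c,[.503,-.168,.12]);print(u,v)
u,v=int(u),int(v); save(c,'w4.png',(u-50,max(v-50,0),u+50,v+40),6)
E
```

```text
[-0.4560523   0.00231934 -0.34703251] [ 0.43281071 -0.16762883  0.430382  ] 0.04701240389502159 0.0
320.38955294007405 129.1974796995114
```

View pics/w4.png

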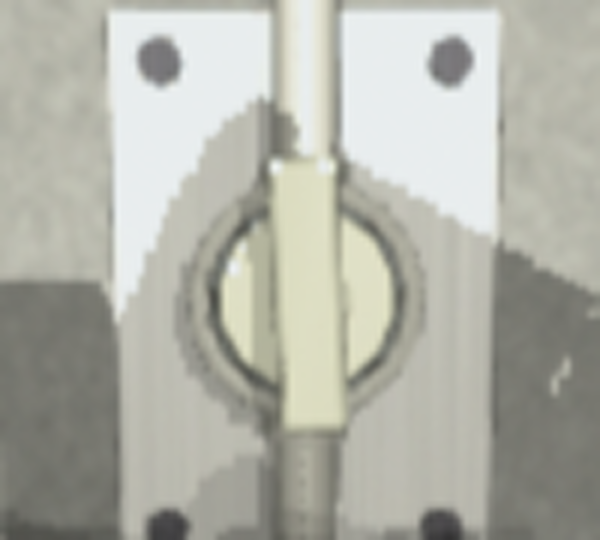

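```bash
python3 - <<'E'
from h import *
c=pickle.load(open('w4.pkl','rb'))
f=lambda u,v,z: pt(c,270+(u+.5)/6-.5,79+(v+.5)/6-.5,z)
for z in (.122,.133):
    P=np.array([f(*q,z) for q in((273,163),(338,163),(345,430),(285,432))]); d=P[0]+P[1]-P[2]-P[3]
    print(z,P.mean(0),np.linalg.norm(d)/2,np.linalg.norm(P[0]-P[1]),np.degrees(np.arctan2(d[1],d[0])))
s=[f(*q,.010) for q in((160,60),(450,60),(168,528),(440,528))]
for a,b in((0,2),(1,3)): k=s[a]-s[b]; print(np.degrees(np.arctan2(k[1],k[0])))
print(np.mean(s,0))
E
```

```text
0.122 [ 0.50370768 -0.16889428  0.122     ] 0.04401365994562438 0.010796379722501158 3.778169236553727
0.133 [ 0.50356871 -0.1687782   0.133     ] 0.04233940448546543 0.01038569136523484 3.778169236553723
1.54039184170696
1.4901896029287978
[ 0.50464743 -0.16871914  0.01      ]
```

```bash
python3 -c "
from station import ctrl
print(ctrl.hand_in())"
```

```text
the job is handed in; nothing more can be done
None
```

The white plug is wedged in the steel valve with its bar about 2° off the line of the side tubes; it is released, the arm is clear and the job is handed in, though hand-in gave no verdict and the push while turning read 12–16 N.

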